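# Find the full tea tin at the auction viewing

## Task

Three identical closed tea tins stand on the wooden tray at an auction viewing, and one of them is much heavier than the others. Heft them one at a time, from the robot's left to its right: lift each about 5 cm off the tray, feel its weight for a moment and set it gently back, upright, on the tray (the last need not be set back if it is the one). Then hold up the heaviest, upright and still, with its underside at least 15 cm above the table and the other two standing on the tray, and finish while holding it; leave the jar, the wooden casket and the padlock where they are.

Things in the scene. Friction and masses are not known exactly. Their poses are not given: they have to be found in the camera images.
- tray: fixed wooden tray, 152 x 412 mm outside; floor 6 mm and rim 12 mm above the table, rim 6 mm thick. Origin at the centre of its underside, on the table; y runs along its length and the row of tins, towards the robot's left; z up. The tins stand on its floor about 120 mm apart, each turned a little its own way
- tin_left_center (a point): closed square tea tin at the left end of the row as the robot sees it (towards +y): 50 x 50 mm, flat upright sides 68 mm high, a fixed round lid 36 mm wide and 12 mm high on top (80 mm in all). All three look the same. This point is on the tin's axis, 40 mm above its underside; z up, x and y square to the sides
- tin_mid_center (a point): closed square tea tin at the middle of the row as the robot sees it (between the others): 50 x 50 mm, flat upright sides 68 mm high, a fixed round lid 36 mm wide and 12 mm high on top (80 mm in all). All three look the same. This point is on the tin's axis, 40 mm above its underside; z up, x and y square to the sides
- tin_right_center (a point): closed square tea tin at the right end of the row as the robot sees it (towards -y): 50 x 50 mm, flat upright sides 68 mm high, a fixed round lid 36 mm wide and 12 mm high on top (80 mm in all). All three look the same. This point is on the tin's axis, 40 mm above its underside; z up, x and y square to the sides
- tin_left: the left-hand tin itself; origin at the centre of its underside. With its hidden, slightly loose contents it weighs 520 to 680 g if it is the heaviest, else 210 to 310 g; which tin is the heaviest changes from start to start
- tin_mid: the middle tin itself; origin at the centre of its underside. With its hidden, slightly loose contents it weighs 520 to 680 g if it is the heaviest, else 210 to 310 g; which tin is the heaviest changes from start to start
- tin_right: the right-hand tin itself; origin at the centre of its underside. With its hidden, slightly loose contents it weighs 520 to 680 g if it is the heaviest, else 210 to 310 g; which tin is the heaviest changes from start to start
- jar: bystander: glass jar with a dark metal lid, 90 mm wide, 125 mm high, to the right of the tray; origin at the centre of its underside
- casket: bystander: dark wooden casket, 86 x 116 x 69 mm high, to the left of the tray; origin at the centre of its underside
- padlock: bystander: brass padlock lying flat beyond the tray, about 80 x 50 x 18 mm; origin under the centre of its case
There are look-alikes about, which are no part of the job. What is shaped like the tin_mid but pink is not meant. Leave any blue look-alike of the tin_right alone.

How it is judged:
By the outcome, as a careful person would: the job done as asked, in the order asked, and still so for the second after the job is handed in, while the arm keeps its last pose, push and grip.
It also fails if it takes over 72 s, if anything falls off the work surface, if the arm or the gripper's body presses on something with over 40 N, if the wrist force passes 120 N, or if a joint passes its speed limit or range.

## Robot

A 6-joint arm with a two-finger parallel gripper is mounted at the origin on the work surface. World frame = base frame: x ahead of the robot, y to its left, z up, the work surface at z = 0. Lengths are in m, angles in rad, forces in N, time in s.
With the tool pointing down it reaches from about 0.35 to 0.95 m from the base axis. Payload 17.4 kg.
Tool frame: the origin (TCP) lies between the finger pads; the fingertips stand 11 mm ahead of it and the grasp point (between the pads) lies 8 mm behind it (robot.nose_length is the distance from the TCP to the fingertips, in m); z points along the fingers, y is the direction in which the jaws open and shut (so a half turn about z gives the same grasp; the last joint's range is limited). The gripper opens to 93 mm and grips with 3 to 60 N. Pads are 15 mm wide; open, the fingers measure 128 mm over their backs; the gripper's body (75 mm by 188 mm) begins 65 mm behind the grasp point.
Start: joints at [1.11, 0.116, 1.442, -0, 1.584, -0.038], TCP at [0.277, 0.616, 0.23] pointing down, gripper open.
Joint ranges: [-2.83, 2.83], [-0.83, 2.19], [0.07, 2.5], [-1.14, 4.28], [0.01, 3], [-2.97, 2.97]. Speed limits (rad/s): [1.89, 1.89, 2.22, 3.14, 3.14, 3.14].

## Interface

Orientations are given as a unit quaternion [x, y, z, w].
In Python, from rig import robot, grab_frame, camera_model, sign_off, recognise, cut_out, pinpoint gives the robot as it stands.
- The arm moves only by the tool move_arm, never from a script. Its argument "targets" is a list of rows, each a list of 7 numbers: the shift along the tool's x, y, z in mm, then the turn, a rotation vector about the tool's x, y, z in rad, then the opening in per cent of the stroke, from 0 (shut) to 100 (fully open). In form: [[dx, dy, dz, ax, ay, az, jaw], ...]. A call has 1 to 20 rows; each row shifts and turns the commanded pose from where the row before left it, along the tool's axes as they then stand; what a row does not reach is not made up. A row lasts 1/12 s, in which the tool goes at most 41.7 mm and 7.16 degrees, less where a joint would pass 70% of its speed; a pose out of reach is approached as far as the arm can. A call is refused whole if a number of a shift passes 41.7 or a number of a turn 0.125, either way. A call with a gripper value outside its range is refused whole. The fingers move at their own pace and stop on an object; "grip_force" is the grip in N (left out, the last holds). Time passes only in rows, so rows that do not move let the fingers close. It gives the time, the measured TCP pose, the force and the opening at its end, in the units of the state.
- robot.state(): the state, without advancing time (a new reading comes with each control period).
- grab_frame(name): name is "scene" or "top"; returns the picture (480x640x3 uint8, red, green, blue); there is no depth.
- camera_model(name): a dict with "K" (3x3 intrinsics, pixels), "D" ([k1, k2, p1, p2, k3] as OpenCV has them; the pictures are not rectified), "xyz" and "attitude" of the camera in the world. Camera axes: x right, y up, looking along -z (the intrinsics and any distortion apply to the point x, -y, -z); pixel columns grow to the right and rows downward; lengths in m; the calibration is good to about 2 mm. A picture is of the moment at which its call begins. camera_model takes no time and is no camera call.
- sign_off(): hands the job in, once; it reports no verdict.
Trained networks look in the newest picture that a camera, given by its name, has taken for a name from the list of things; names that differ only in an ending like _2 or _b are one class to them, and where a whole thing is asked for, a point or a joint stands for the part that bears it (a point fixed in the world has none). Each returns a list of dicts, best first, with "score" (0 to 1); they miss things now and then, are a little off and sometimes report something else, mostly with a low value. They report only what shows in the picture. A call takes as long as a camera call. They do not tell look-alikes from the thing itself.
- recognise(camera, query): "extent" ([left, top, right, bottom] in pixels, round what is visible of it).
- cut_out(camera, query): "mask" (480x640 bool, what is visible of it) and "extent" ([left, top, right, bottom] in pixels, round what is visible of it).
- pinpoint(camera, query): "point" ([column, row] in pixels: a listed point, or the origin of a listed thing).
The state is a dict: "time_s": time; "joint_pos": joint angles; "qvel": joint speeds; "effort": joint torques, N m; "tool_pos": TCP position; "tool_rot": TCP orientation; "ft_force": force on the tool from outside, world axes, zero at the start; "moment": the same for the moment, N m; "finger_gap": finger opening in m.
Only numpy, scipy, OpenCV 4.12 (cv2) and the standard library are available. Lean on these libraries where they do the work, as an engineer would, in place of code of your own. Each camera call takes 0.05 s, during which the arm holds its last target.

## Working session

There is one attempt and no reset: what is moved stays moved. The work goes in short steps, Python scripts to look and compute and a tool call to move; the robot and the scene stay as the last step left them, time stands still between calls to the robot, and variables do not carry over. Pictures are saved under pics/ and viewed, and the job is handed in when it is done.

Besides the shell and the picture viewer there is one more tool, called as name(argument=value, ...), one argument or row to a line, values as JSON. move_arm: Moves the arm, as the interface text tells. Its arguments: {"type":"object","properties":{"targets":{"type":"array","items":{"type":"array","items":{"type":"number"}}},"grip_force":{"type":"number"}},"required":["targets"]}

```bash
ls; mkdir -p pics; python3 - <<'E'
from rig import *
import cv2
for n in ("scene","top"):
    cv2.imwrite(f"pics/{n}0.png",grab_frame(n)[:,:,::-1]); print(n,camera_model(n))
print(robot.state())
E
```

```text
pics
scene {'K': array([[582.90645679,   0.        , 320.39021628],
       [  0.        , 582.90645679, 235.80988173],
       [  0.        ,   0.        ,   1.        ]]), 'D': array([-0.12247566,  0.        ,  0.        ,  0.        ,  0.        ]), 'xyz': array([1.60917488, 0.02200678, 1.27323626]), 'attitude': array([0.24081219, 0.2456697 , 0.66337837, 0.66451864])}
top {'K': array([[452.10064396,   0.        , 315.94502577],
       [  0.        , 452.10064396, 230.43373392],
       [  0.        ,   0.        ,   1.        ]]), 'D': array([-0.06513075,  0.        ,  0.        ,  0.        ,  0.        ]), 'xyz': array([0.35453123, 0.00721312, 1.2974011 ]), 'attitude': array([-0.06322136,  0.05415291,  0.70594977, -0.703353  ])}
{'time_s': 0.1, 'joint_pos': array([ 1.11019791e+00,  1.16410677e-01,  1.44216803e+00, -1.67109654e-05,
        1.58400659e+00, -3.78329037e-02]), 'qvel': array([-4.72555555e-04, -1.99411534e-03, -3.60544153e-03, -3.62110237e-05,
        1.40858789e-03,  8.45851014e-04]), 'effort': array([ 2.93757046e-03, -7.22895527e+01, -6.23867083e+01,  7.81774870e-02,
        2.29052425e-02, -4.40870610e-05]), 'tool_pos': array([0.27690072, 0.61540788, 0.22901633]), 'tool_rot': array([ 2.09812155e-01,  9.77741588e-01, -4.83048658e-04, -1.14317928e-04]), 'ft_force': array([ 0.94885388,  0.74539066, -0.96525498]), 'moment': array([0.01821901, 0.0320453 , 0.03188724]), 'finger_gap': 0.09303871072181161}
```

View pics/scene0.png

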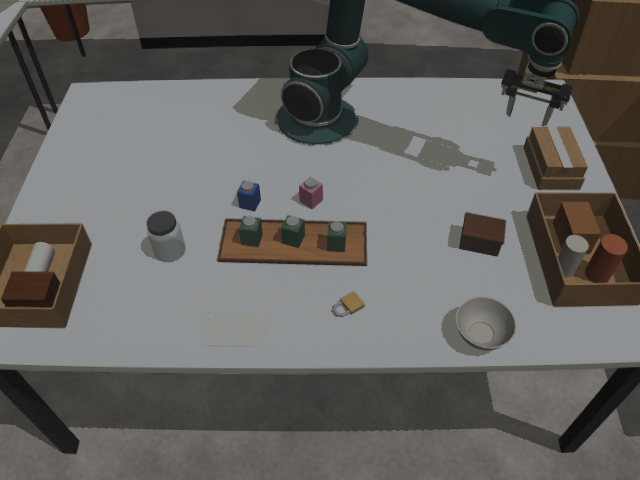

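View pics/top0.png

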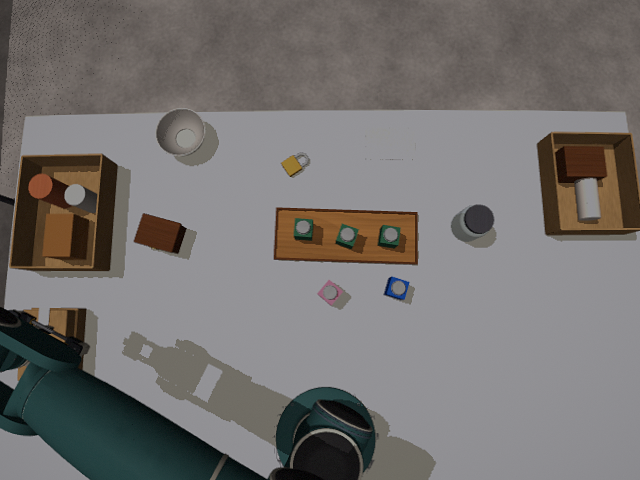

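Candidates in the top picture are the green tins on the tray at (303,229), (347,237) and (390,237), the pink one at (330,291) and the blue one at (397,288). By the description, the job is the three green tins on the tray. I'll check that in a close crop.

```bash
cat > h.py <<'E'
import numpy as np,cv2
from scipy.spatial.transform import Rotation as R
from rig import *
def ext(n):
    c=camera_model(n); Rw=R.from_quat(c["attitude"]).as_matrix()@np.diag([1,-1,-1])
    return c["K"],c["D"],Rw,c["xyz"]
def proj(n,P):
    K,D,Rw,t=ext(n); rv=cv2.Rodrigues(Rw.T)[0]
    return cv2.projectPoints(np.asarray(P,float).reshape(-1,3),rv,-Rw.T@t,K,D)[0][:,0]
def back(n,px,z):
    K,D,Rw,t=ext(n); u=cv2.undistortPoints(np.asarray(px,float).reshape(-1,1,2),K,D)[:,0]
    d=np.c_[u,np.ones(len(u))]@Rw.T
    return t+d*((z-t[2])/d[:,2])[:,None]
E
python3 - <<'E'
from h import *
for n in("top","scene"):
    im=grab_frame(n)
    for q in ("tin_left_center","tin_mid_center","tin_right_center"):
        print(n,q,[(np.round(d["point"],1).tolist(),round(d["score"],2),back(n,d["point"],.046).round(4)[0,:2].tolist()) for d in pinpoint(n,q)][:5])
    c=im[190:320,260:440] if n=="top" else im[165:275,205:380]
    cv2.imwrite(f"pics/{n}crop.png",cv2.resize(c[:,:,::-1],None,fx=4.4,fy=4.4,interpolation=cv2.INTER_CUBIC))
E
```

```text
top tin_left_center []
top tin_mid_center [([332.5, 292.2], 0.82, [0.3923, -0.022]), ([343.9, 239.2], 0.8, [0.5392, -0.0551])]
top tin_right_center [([389.8, 233.3], 0.72, [0.5553, -0.1839]), ([390.6, 288.8], 0.57, [0.4008, -0.1818])]
scene tin_left_center [([336.5, 235.6], 0.81, [0.57, 0.057])]
scene tin_mid_center [([291.4, 230.3], 0.94, [0.55, -0.0682])]
scene tin_right_center [([252.4, 228.8], 0.75, [0.5439, -0.1775]), ([250.7, 192.5], 0.57, [0.4019, -0.1935]), ([170.8, 250.7], 0.38, [0.6217, -0.3956])]
```

View pics/topcrop.png

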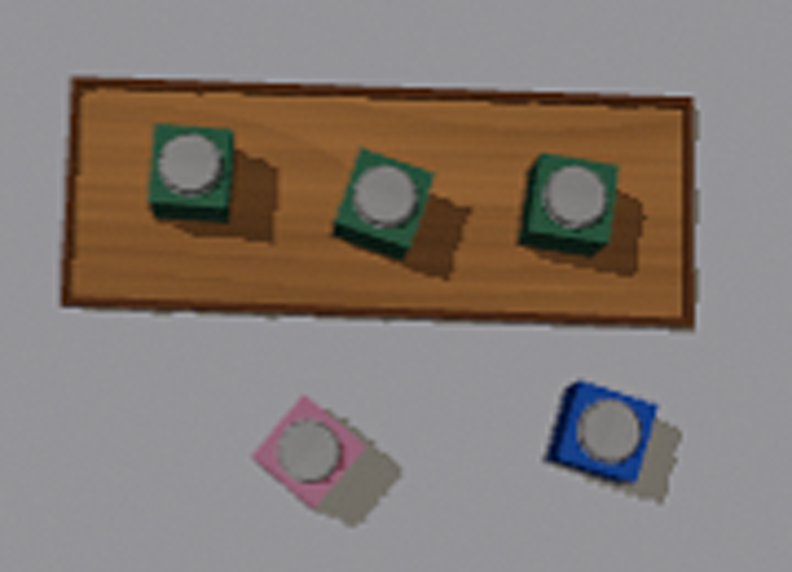

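View pics/scenecrop.png

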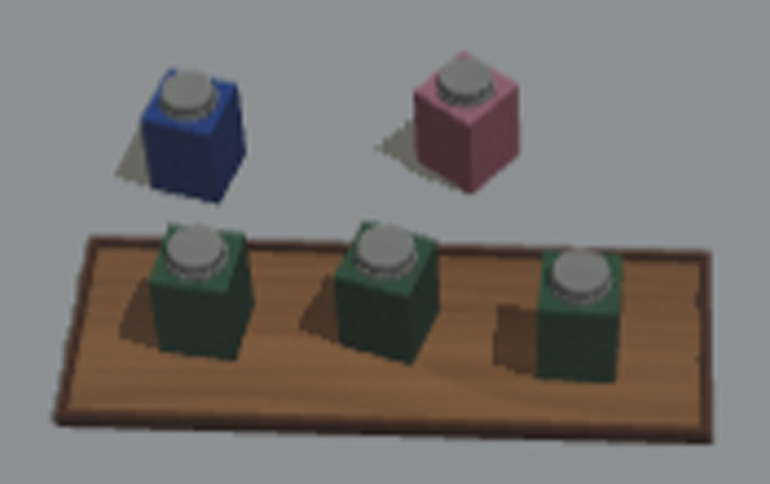

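```bash
cat > fit.py <<'E'
from h import *
from scipy.optimize import minimize
S=4
def hulls(n,im):
    hsv=cv2.cvtColor(im,cv2.COLOR_RGB2HSV)
    m=((hsv[...,0]>60)&(hsv[...,0]<95)&(hsv[...,1]>70)).astype(np.uint8)
    x0,x1,y0,y1=(265,430,200,275) if n=="top" else (215,375,205,270)
    mm=np.zeros_like(m);mm[y0:y1,x0:x1]=m[y0:y1,x0:x1]
    k,l,st,c=cv2.connectedComponentsWithStats(mm)
    out=[]
    for i in range(1,k):
        if st[i,4]>60:
            big=cv2.resize((l==i).astype(np.uint8),None,fx=S,fy=S,interpolation=cv2.INTER_NEAREST)
            pts=cv2.findNonZero(big); h=cv2.convexHull(pts)
            o=np.zeros_like(big);cv2.fillConvexPoly(o,h,1); out.append((c[i],o))
    out.sort(key=lambda t:t[0][0]); return out
def box(p,z0=.006):
    c=np.array([[1,1],[1,-1],[-1,-1],[-1,1]])*.025
    a=p[2];Rr=np.array([[np.cos(a),-np.sin(a)],[np.sin(a),np.cos(a)]])
    q=c@Rr.T+p[:2]
    return np.r_[np.c_[q,np.full(4,z0)],np.c_[q,np.full(4,z0+.068)]]
def cost(p,obs):
    s=0
    for n,o in obs:
        h=cv2.convexHull(((proj(n,box(p))+.5)*S-.5).astype(np.float32))
        m=np.zeros_like(o);cv2.fillConvexPoly(m,np.round(h*16).astype(np.int32),1,shift=4)
        s+=(m!=o).sum()/o.sum()
    return s
def fit(ims):
    H={n:hulls(n,im) for n,im in ims.items()}
    print({n:[np.round(c).tolist() for c,_ in v] for n,v in H.items()})
    T=H["top"];C=H["scene"][::-1]; res=[]
    for i,t in enumerate(T):
        best=None
        x0=back("top",t[0],.06)[0,:2]
        for which in(("top","scene"),("top",),("scene",)):
            obs=[(n,o) for n,o in (("top",t[1]),("scene",C[i][1])) if n in which]
            best=None
            for a in np.radians([-40,-20,0,20,40]):
                r=minimize(cost,[*x0,a],args=(obs,),method="Nelder-Mead",options=dict(initial_simplex=np.array([[*x0,a],[x0[0]+.01,x0[1],a],[x0[0],x0[1]+.01,a],[*x0,a+.25]]),xatol=1e-4,fatol=1e-4))
                if best is None or r.fun<best.fun: best=r
            print(i,which,best.x[:2].round(4),np.degrees(best.x[2]).round(1),round(best.fun,3))
            if len(which)==2: res.append(best.x)
    return res
if __name__=="__main__":
    fit({n:grab_frame(n) for n in("top","scene")})
E
python3 fit.py
```

```text
{'top': [[303.0, 230.0], [346.0, 237.0], [388.0, 237.0]], 'scene': [[251.0, 226.0], [293.0, 226.0]]}
0 ('top', 'scene') [0.568  0.0589] -0.9 3.73
0 ('top',) [0.5689 0.0586] -0.2 0.076
0 ('scene',) [-0.9694  0.0812] -5.4 1.0Traceback (most recent call last):
  File "fit.py", line 46, in <module>
    fit({n:grab_frame(n) for n in("top","scene")})
    ~~~^^^^^^^^^^^^^^^^^^^^^^^^^^^^^^^^^^^^^^^^^^^
  File "fit.py", line 40, in fit
    r=minimize(cost,[*x0,a],args=(obs,),method="Nelder-Mead",options=dict(initial_simplex=np.array([[*x0,a],[x0[0]+.01,x0[1],a],[x0[0],x0[1]+.01,a],[*x0,a+.25]]),xatol=1e-4,fatol=1e-4))
    res = _minimize_neldermead(fun, x0, args, callback, bounds=bounds,
                               **options)
    fxcc = func(xcc)
    fx = function(np.copy(x), *(wrapper_args + args))
  File "fit.py", line 25, in cost
    h=cv2.convexHull(((proj(n,box(p))+.5)*S-.5).astype(np.float32))
                       ~~~~^^^^^^^^^^
  File "h.py", line 8, in proj
    K,D,Rw,t=ext(n); rv=cv2.Rodrigues(Rw.T)[0]
             ~~~^^^
  File "h.py", line 5, in ext
    c=camera_model(n); Rw=R.from_quat(c["attitude"]).as_matrix()@np.diag([1,-1,-1])
ValueError: time passes only in moves, steps and waits
```

```bash
sed -i 's/^def ext(n):/from functools import lru_cache\n@lru_cache\ndef ext(n):/' h.py
sed -i 's/^    m=((hsv.*/    f=cv2.GaussianBlur(im,(3,3),0.6).astype(int); m=(f[...,1]-f[...,0]>=7).astype(np.uint8)*(hsv[...,0]<105)/' fit.py
python3 fit.py; python3 - <<'E'
from rig import *; print(robot.state()['time_s'])
E
```

```text
{'top': [[303.0, 229.0], [347.0, 237.0], [388.0, 237.0]], 'scene': [[251.0, 232.0], [293.0, 232.0], [336.0, 239.0]]}
0 ('top', 'scene') [0.5697 0.0573] 86.7 0.206
0 ('top',) [0.5704 0.059 ] -1.1 0.053
0 ('scene',) [0.5658 0.0559] -2.1 0.08
1 ('top', 'scene') [ 0.5483 -0.0634] -19.6 0.207
1 ('top',) [ 0.549  -0.0633] -19.7 0.052
1 ('scene',) [ 0.5443 -0.0655] -14.9 0.044
2 ('top', 'scene') [ 0.5477 -0.1821] 82.5 0.177
2 ('top',) [ 0.5483 -0.1815] -10.5 0.046
2 ('scene',) [ 0.5434 -0.1837] -7.5 0.031
0.7
```

```bash
cat > plan.py <<'E'
import sys
from h import *
def where():
    s=robot.state(); Rm=R.from_quat(s["tool_rot"]).as_matrix()
    return s,Rm
def show(tx=None,ty=None,tz=None,yaw=None):
    s,Rm=where(); p=s["tool_pos"]; th=np.degrees(np.arctan2(Rm[1,1],Rm[0,1]))
    print("t",s["time_s"],"pos",p.round(4),"jaw",th.round(2),"tilt",Rm[:,2].round(4),"F",s["ft_force"].round(2),"gap",round(s["finger_gap"],4))
    if tx is not None:
        print("shift mm",(Rm.T@(np.array([tx,ty,tz])-p)*1e3).round(1))
        d=(th-yaw+90)%180-90; print("turn z rad",np.radians(d).round(4))
if __name__=="__main__": show(*map(float,sys.argv[1:]))
E
python3 plan.py 0.569 0.058 0.15 -2
```

```text
t 0.7 pos [0.277  0.6156 0.2296] jaw 65.77 tilt [-0. -0. -1.] F [-0.17 -0.12 -0.05] gap 0.0928
shift mm [-495.1 -388.6   79.6]
turn z rad 1.1829
```

move_arm(
  targets=[
    [-25,-19.5,0,0,0,0,100],
    [-25,-19.5,0,0,0,0,100],
    [-25,-19.5,0,0,0,0,100],
    [-25,-19.5,0,0,0,0,100],
    [-25,-19.5,0,0,0,0,100],
    [-25,-19.5,0,0,0,0,100],
    [-25,-19.5,0,0,0,0,100],
    [-25,-19.5,0,0,0,0,100],
    [-25,-19.5,0,0,0,0,100],
    [-25,-19.5,0,0,0,0,100],
    [-25,-19.5,0,0,0,0,100],
    [-25,-19.5,0,0,0,0,100],
    [-25,-19.5,0,0,0,0,100],
    [-25,-19.5,0,0,0,0,100],
    [-25,-19.5,0,0,0,0,100],
    [-25,-19.5,0,0,0,0,100],
    [-25,-19.5,0,0,0,0,100],
    [-25,-19.5,0,0,0,0,100],
    [-25,-19.5,0,0,0,0,100],
    [-20,-18,0,0,0,0,100],
  ],
  grip_force=30,
)

```text
time_s: 2.37
tool_pos: [0.5697, 0.0563, 0.2297]
tool_rot: [0.21, 0.978, -0.0, 0.0]
ft_force: [1.0, 0.5, 0.5]
finger_gap: 0.0929
```

move_arm(
  targets=[
    [0,0,0,0,0,0.1,100],
    [0,0,0,0,0,0.1,100],
    [0,0,0,0,0,0.1,100],
    [0,0,0,0,0,0.1,100],
    [0,0,0,0,0,0.1,100],
    [0,0,0,0,0,0.1,100],
    [0,0,0,0,0,0.1,100],
    [0,0,0,0,0,0.1,100],
    [0,0,0,0,0,0.1,100],
    [0,0,0,0,0,0.1,100],
    [0,0,0,0,0,0.1,100],
    [0,0,0,0,0,0.083,100],
    [0,0,0,0,0,0,100],
    [0,0,0,0,0,0,100],
  ],
)

```text
time_s: 3.53
tool_pos: [0.569, 0.0582, 0.2297]
tool_rot: [0.718, 0.696, 0.0, 0.0]
ft_force: [-0.9, -0.7, 0.1]
finger_gap: 0.0929
```

```bash
python3 plan.py 0.569 0.058 0.038 -2
```

```text
t 3.5333 pos [0.569  0.0582 0.2297] jaw -1.85 tilt [ 1.e-04  1.e-04 -1.e+00] F [-0.92 -0.71  0.06] gap 0.0929
shift mm [ -0.2   0.  191.7]
turn z rad 0.0026
```

move_arm(
  targets=[
    [0,0,25,0,0,0,100],
    [0,0,25,0,0,0,100],
    [0,0,25,0,0,0,100],
    [0,0,25,0,0,0,100],
    [0,0,25,0,0,0,100],
    [0,0,20,0,0,0,100],
    [0,0,20,0,0,0,100],
    [0,0,15,0,0,0,100],
    [0,0,12,0,0,0,100],
    [0,0,0,0,0,0,100],
    [0,0,0,0,0,0,100],
  ],
)

```text
time_s: 4.45
tool_pos: [0.5689, 0.0582, 0.0377]
tool_rot: [0.719, 0.695, -0.0, -0.0]
ft_force: [0.7, 0.3, -0.2]
finger_gap: 0.0931
```

```bash
python3 plan.py; python3 - <<'E'
from h import *
im=grab_frame("scene"); cv2.imwrite("pics/s1.png",cv2.resize(im[120:280,200:420,::-1],None,fx=3.5,fy=3.5))
E
```

```text
t 4.45 pos [0.5689 0.0582 0.0377] jaw -1.93 tilt [-6.e-04 -1.e-04 -1.e+00] F [ 0.65  0.25 -0.22] gap 0.0931
```

View pics/s1.png

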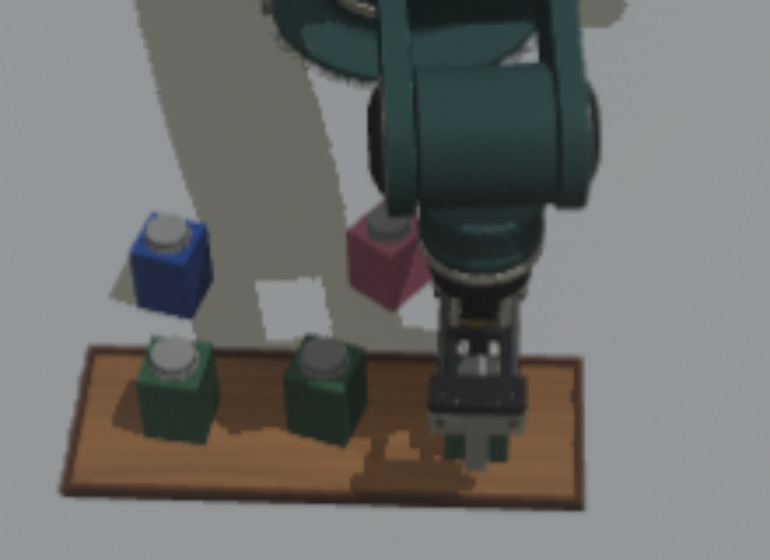

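The front finger is centred on the left-hand tin at about (475,440) in the crop. Closing.

move_arm(
  targets=[
    [0,0,0,0,0,0,60],
    [0,0,0,0,0,0,60],
    [0,0,0,0,0,0,60],
    [0,0,0,0,0,0,60],
    [0,0,0,0,0,0,45],
    [0,0,0,0,0,0,40],
    [0,0,0,0,0,0,30],
    [0,0,0,0,0,0,20],
    [0,0,0,0,0,0,20],
    [0,0,0,0,0,0,20],
    [0,0,0,0,0,0,20],
    [0,0,0,0,0,0,20],
  ],
  grip_force=30,
)

```text
time_s: 5.5
tool_pos: [0.5691, 0.0582, 0.0377]
tool_rot: [0.719, 0.695, 0.0, 0.0]
ft_force: [1.4, -0.2, 1.4]
finger_gap: 0.0502
```

```bash
python3 plan.py
```

```text
t 5.5 pos [0.5691 0.0582 0.0377] jaw -2.01 tilt [ 3.e-04  0.e+00 -1.e+00] F [ 1.39 -0.16  1.41] gap 0.0502
```

Gripped at 50 mm. Lifting 50 mm and hefting it.

move_arm(
  targets=[
    [0,0,-4,0,0,0,20],
    [0,0,-8,0,0,0,20],
    [0,0,-10,0,0,0,20],
    [0,0,-10,0,0,0,20],
    [0,0,-10,0,0,0,20],
    [0,0,-6,0,0,0,20],
    [0,0,-3,0,0,0,20],
    [0,0,0,0,0,0,20],
    [0,0,0,0,0,0,20],
    [0,0,0,0,0,0,20],
    [0,0,0,0,0,0,20],
  ],
)

```text
time_s: 6.42
tool_pos: [0.5687, 0.0582, 0.088]
tool_rot: [0.719, 0.695, -0.0, -0.0]
ft_force: [0.6, 0.4, -3.1]
finger_gap: 0.05
```

```bash
cat > weigh.py <<'E'
from h import *
import sys
F=[];T=[]
for i in range(14):
    im=grab_frame("scene"); s=robot.state(); F.append(s["ft_force"]);T.append(s["effort"])
F=np.array(F);print("t",s["time_s"],"mean F",F.mean(0).round(2),"sd",F.std(0).round(2),"z",s["tool_pos"].round(4),"gap",round(s["finger_gap"],4),"eff",np.mean(T,0).round(2))
cv2.imwrite(f"pics/w{sys.argv[1]}.png",cv2.resize(im[120:280,200:420,::-1],None,fx=3.5,fy=3.5))
E
python3 weigh.py 1
```

```text
t 7.1167 mean F [ 0.16  0.26 -2.76] sd [0.49 0.4  0.5 ] z [0.569  0.0582 0.0887] gap 0.0503 eff [-0.000e+00 -5.767e+01 -6.053e+01  8.000e-02  1.000e-02  0.000e+00]
```

View pics/w1.png

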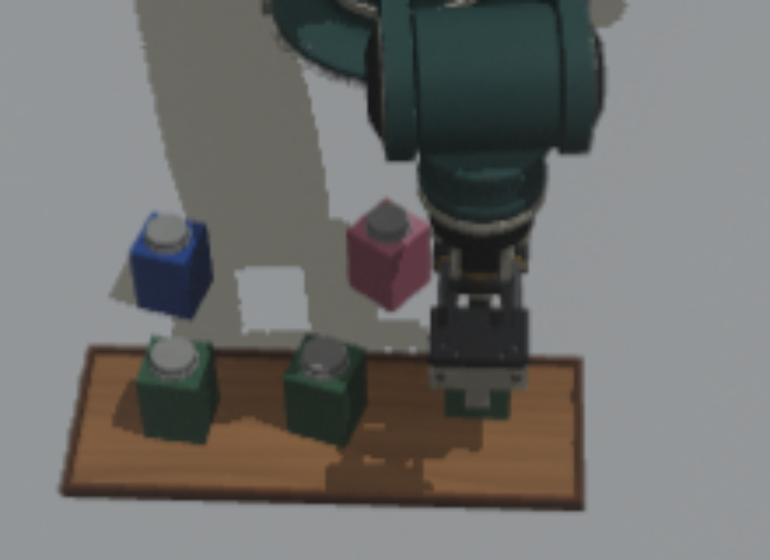

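The tin is lifted upright and reads about 0.28 kg, so it is light. Setting it back slowly.

move_arm(
  targets=[
    [0,0,5,0,0,0,20],
    [0,0,8,0,0,0,20],
    [0,0,9,0,0,0,20],
    [0,0,9,0,0,0,20],
    [0,0,7,0,0,0,20],
    [0,0,5,0,0,0,20],
    [0,0,3,0,0,0,20],
    [0,0,2,0,0,0,20],
    [0,0,1,0,0,0,20],
    [0,0,1,0,0,0,20],
    [0,0,1,0,0,0,20],
    [0,0,0,0,0,0,20],
    [0,0,0,0,0,0,20],
    [0,0,0,0,0,0,20],
  ],
)

```text
time_s: 8.28
tool_pos: [0.569, 0.0582, 0.0378]
tool_rot: [0.719, 0.695, 0.0, 0.0]
ft_force: [0.3, 0.8, -3.3]
finger_gap: 0.0501
```

```bash
python3 plan.py
```

```text
t 8.2833 pos [0.569  0.0582 0.0378] jaw -2.0 tilt [ 2.e-04  0.e+00 -1.e+00] F [ 0.28  0.8  -3.35] gap 0.0501
```

The force still shows the weight, so the tin may hang just clear of the tray. I'll creep down until it bears.

move_arm(
  targets=[
    [0,0,0.3,0,0,0,20],
    [0,0,0.2,0,0,0,20],
    [0,0,0,0,0,0,20],
    [0,0,0,0,0,0,20],
  ],
)

```text
time_s: 8.62
tool_pos: [0.5691, 0.0582, 0.0377]
tool_rot: [0.719, 0.695, 0.0, 0.0]
ft_force: [-3.5, 0.3, 5.3]
finger_gap: 0.0505
```

```bash
python3 weigh.py 1b
```

```text
t 9.3167 mean F [-3.65 -0.18  5.34] sd [0.39 0.33 0.63] z [0.5691 0.0582 0.0377] gap 0.0505 eff [-6.000e-02 -5.515e+01 -5.583e+01  1.000e-01 -1.250e+00 -1.000e-02]
```

It bears on the tray, with 5 N upward. Opening and rising.

move_arm(
  targets=[
    [0,0,0,0,0,0,56],
    [0,0,0,0,0,0,60],
    [0,0,0,0,0,0,70],
    [0,0,0,0,0,0,90],
    [0,0,0,0,0,0,100],
    [0,0,0,0,0,0,100],
    [0,0,0,0,0,0,100],
    [0,0,0,0,0,0,100],
    [0,0,-10,0,0,0,100],
    [0,0,-20,0,0,0,100],
    [0,0,-25,0,0,0,100],
    [0,0,-25,0,0,0,100],
    [0,0,-20,0,0,0,100],
    [0,0,-10,0,0,0,100],
    [0,0,0,0,0,0,100],
  ],
)

```text
time_s: 10.57
tool_pos: [0.5699, 0.0582, 0.1501]
tool_rot: [0.719, 0.695, 0.001, 0.001]
ft_force: [0.2, 0.5, -0.1]
finger_gap: 0.0928
```

```bash
python3 plan.py 0.5475 -0.064 0.038 -18.5
```

```text
t 10.5667 pos [0.5699 0.0582 0.1501] jaw -2.01 tilt [ 3.8e-03  2.0e-04 -1.0e+00] F [ 0.23  0.55 -0.07] gap 0.0928
shift mm [-123.   -18.5  111.9]
turn z rad 0.2879
```

move_arm(
  targets=[
    [-10,-2,0,0,0,0,100],
    [-23,-3,0,0,0,0,100],
    [-25,-4,0,0,0,0,100],
    [-25,-4,0,0,0,0,100],
    [-25,-4,0,0,0,0,100],
    [-15,-2,0,0,0,0,100],
    [0,0,0,0,0,0.096,100],
    [0,0,0,0,0,0.096,100],
    [0,0,0,0,0,0.096,100],
    [0,0,0,0,0,0,100],
    [0,0,0,0,0,0,100],
  ],
)

```text
time_s: 11.48
tool_pos: [0.545, -0.0644, 0.1457]
tool_rot: [0.811, 0.585, -0.001, -0.001]
ft_force: [-0.2, 0.5, -0.2]
finger_gap: 0.0931
```

```bash
python3 plan.py 0.5475 -0.064 0.038 -18.5;  python3 - <<'E'
from h import *
im=grab_frame("scene"); cv2.imwrite("pics/s2.png",cv2.resize(im[120:280,200:420,::-1],None,fx=3.5,fy=3.5))
E
```

```text
t 11.4833 pos [ 0.545  -0.0644  0.1457] jaw -18.35 tilt [-2.e-03  2.e-04 -1.e+00] F [-0.2   0.54 -0.22] gap 0.0931
shift mm [  1.2   2.4 107.7]
turn z rad 0.0027
```

View pics/s2.png

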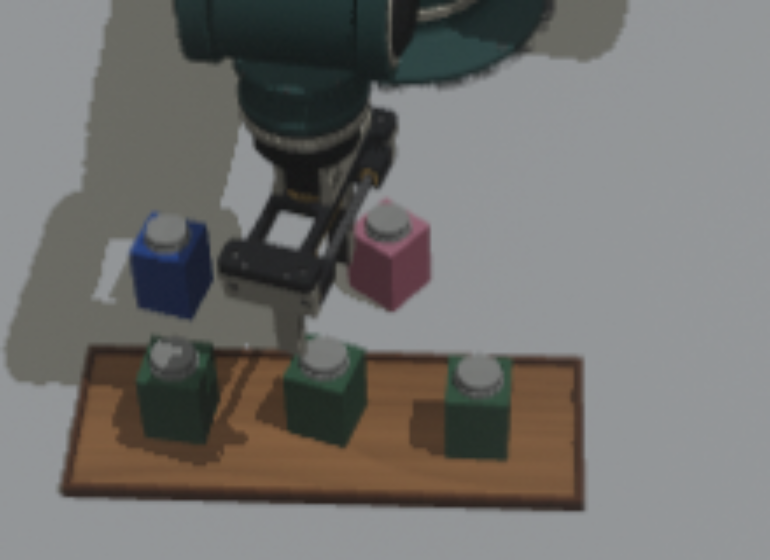

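move_arm(
  targets=[
    [1.2,2.4,8,0,0,0,100],
    [0,0,15,0,0,0,100],
    [0,0,15,0,0,0,100],
    [0,0,10,0,0,0,100],
    [0,0,0,0,0,0,100],
    [0,0,0,0,0,0,100],
    [0,0,0,0,0,0,100],
  ],
)

```text
time_s: 12.12
tool_pos: [0.5487, -0.0637, 0.0998]
tool_rot: [0.811, 0.584, 0.0, 0.0]
ft_force: [0.7, 0.2, -0.5]
finger_gap: 0.0922
```

```bash
python3 plan.py 0.5475 -0.064 0.038 -18.5
```

```text
t 12.1167 pos [ 0.5487 -0.0637  0.0998] jaw -18.47 tilt [ 6.e-04 -1.e-04 -1.e+00] F [ 0.71  0.22 -0.47] gap 0.0922
shift mm [-0.6 -1.1 61.8]
turn z rad 0.0005
```

move_arm(
  targets=[
    [0,-1,12,0,0,0,100],
    [0,0,18,0,0,0,100],
    [0,0,16,0,0,0,100],
    [0,0,10,0,0,0,100],
    [0,0,5.8,0,0,0,100],
    [0,0,0,0,0,0,80],
    [0,0,0,0,0,0,60],
    [0,0,0,0,0,0,60],
    [0,0,0,0,0,0,60],
    [0,0,0,0,0,0,45],
    [0,0,0,0,0,0,40],
    [0,0,0,0,0,0,30],
    [0,0,0,0,0,0,20],
    [0,0,0,0,0,0,20],
    [0,0,0,0,0,0,20],
    [0,0,0,0,0,0,20],
    [0,0,0,0,0,0,20],
  ],
)

```text
time_s: 13.53
tool_pos: [0.5478, -0.0634, 0.0378]
tool_rot: [0.812, 0.584, 0.0, 0.0]
ft_force: [3.6, -1.0, 5.0]
finger_gap: 0.0502
```

```bash
python3 plan.py
```

```text
t 13.5333 pos [ 0.5478 -0.0634  0.0378] jaw -18.5 tilt [ 9.e-04 -2.e-04 -1.e+00] F [ 3.58 -1.    5.05] gap 0.0502
```

move_arm(
  targets=[
    [0,0,-4,0,0,0,20],
    [0,0,-8,0,0,0,20],
    [0,0,-10,0,0,0,20],
    [0,0,-10,0,0,0,20],
    [0,0,-10,0,0,0,20],
    [0,0,-6,0,0,0,20],
    [0,0,-3,0,0,0,20],
    [0,0,0,0,0,0,20],
    [0,0,0,0,0,0,20],
    [0,0,0,0,0,0,20],
    [0,0,0,0,0,0,20],
  ],
)

```text
time_s: 14.45
tool_pos: [0.5471, -0.0633, 0.0878]
tool_rot: [0.812, 0.584, -0.0, -0.0]
ft_force: [0.3, 0.2, -6.7]
finger_gap: 0.0503
```

```bash
python3 weigh.py 2; python3 plan.py
```

```text
t 15.15 mean F [-0.14  0.1  -6.27] sd [0.65 0.45 0.55] z [ 0.5474 -0.0634  0.0884] gap 0.0503 eff [ -0.   -55.65 -62.62   0.09   0.     0.  ]
t 15.15 pos [ 0.5474 -0.0634  0.0884] jaw -18.51 tilt [ 0. -0. -1.] F [-0.77  0.92 -6.63] gap 0.0503
```

View pics/w2.png

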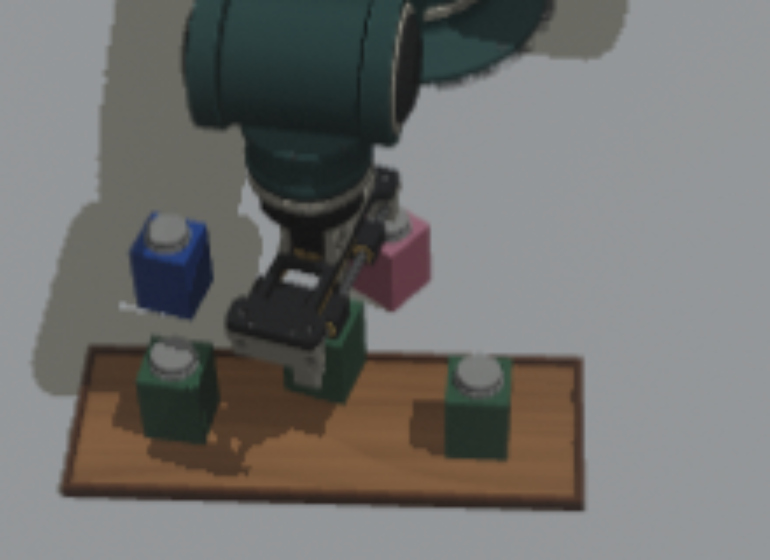

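The middle tin reads 6.27 N, about 0.64 kg, so it is the heavy one. The order still calls for setting it back and hefting the right one.

move_arm(
  targets=[
    [0,0,5,0,0,0,20],
    [0,0,8,0,0,0,20],
    [0,0,9,0,0,0,20],
    [0,0,9,0,0,0,20],
    [0,0,7,0,0,0,20],
    [0,0,5,0,0,0,20],
    [0,0,3,0,0,0,20],
    [0,0,2,0,0,0,20],
    [0,0,1,0,0,0,20],
    [0,0,1,0,0,0,20],
    [0,0,0.5,0,0,0,20],
    [0,0,0.5,0,0,0,20],
    [0,0,0,0,0,0,20],
    [0,0,0,0,0,0,20],
    [0,0,0,0,0,0,20],
  ],
)

```text
time_s: 16.4
tool_pos: [0.5476, -0.0634, 0.0378]
tool_rot: [0.812, 0.584, 0.0, 0.0]
ft_force: [-1.7, -0.3, -0.3]
finger_gap: 0.05
```

```bash
python3 plan.py
```

```text
t 16.4 pos [ 0.5476 -0.0634  0.0378] jaw -18.51 tilt [ 6.e-04 -1.e-04 -1.e+00] F [-1.73 -0.31 -0.3 ] gap 0.05
```

The tray now carries the weight. Releasing, rising, and then going to the right tin.

move_arm(
  targets=[
    [0,0,0.1,0,0,0,20],
    [0,0,0,0,0,0,20],
    [0,0,0,0,0,0,56],
    [0,0,0,0,0,0,60],
    [0,0,0,0,0,0,70],
    [0,0,0,0,0,0,90],
    [0,0,0,0,0,0,100],
    [0,0,0,0,0,0,100],
    [0,0,0,0,0,0,100],
    [0,0,0,0,0,0,100],
    [0,0,-10,0,0,0,100],
    [0,0,-20,0,0,0,100],
    [0,0,-25,0,0,0,100],
    [0,0,-25,0,0,0,100],
    [0,0,-20,0,0,0,100],
    [0,0,-10,0,0,0,100],
    [0,0,0,0,0,0,100],
    [0,0,0,0,0,0,100],
    [0,0,0,0,0,0,100],
  ],
)

```text
time_s: 17.98
tool_pos: [0.5469, -0.0633, 0.1458]
tool_rot: [0.812, 0.584, -0.001, -0.001]
ft_force: [-0.3, 0.3, 0.1]
finger_gap: 0.0928
```

```bash
python3 plan.py 0.547 -0.1825 0.038 -9
```

```text
t 17.9833 pos [ 0.5469 -0.0633  0.1458] jaw -18.51 tilt [-1.7e-03  3.0e-04 -1.0e+00] F [-0.29  0.31  0.09] gap 0.0928
shift mm [-113.    38.1  107.8]
turn z rad -0.1659
```

move_arm(
  targets=[
    [-10,3,0,0,0,0,100],
    [-20,7,0,0,0,0,100],
    [-25,8,0,0,0,0,100],
    [-25,8,0,0,0,0,100],
    [-20,7,0,0,0,0,100],
    [-13,5,0,0,0,0,100],
    [0,0,0,0,0,-0.083,100],
    [0,0,0,0,0,-0.083,100],
    [0,0,10,0,0,0,100],
    [0,0,20,0,0,0,100],
    [0,0,15,0,0,0,100],
    [0,0,0,0,0,0,100],
    [0,0,0,0,0,0,100],
    [0,0,0,0,0,0,100],
    [0,0,0,0,0,0,100],
  ],
)

```text
time_s: 19.23
tool_pos: [0.548, -0.1827, 0.1032]
tool_rot: [0.761, 0.649, 0.0, 0.001]
ft_force: [0.2, -0.2, 0.4]
finger_gap: 0.093
```

```bash
python3 plan.py 0.547 -0.1825 0.038 -9;  python3 - <<'E'
from h import *
im=grab_frame("scene"); cv2.imwrite("pics/s3.png",cv2.resize(im[120:280,200:420,::-1],None,fx=3.5,fy=3.5))
E
```

```text
t 19.2333 pos [ 0.548  -0.1827  0.1032] jaw -9.03 tilt [ 1.1e-03 -5.0e-04 -1.0e+00] F [ 0.2  -0.23  0.4 ] gap 0.093
shift mm [ 0.1 -1.1 65.2]
turn z rad -0.0005
```

View pics/s3.png

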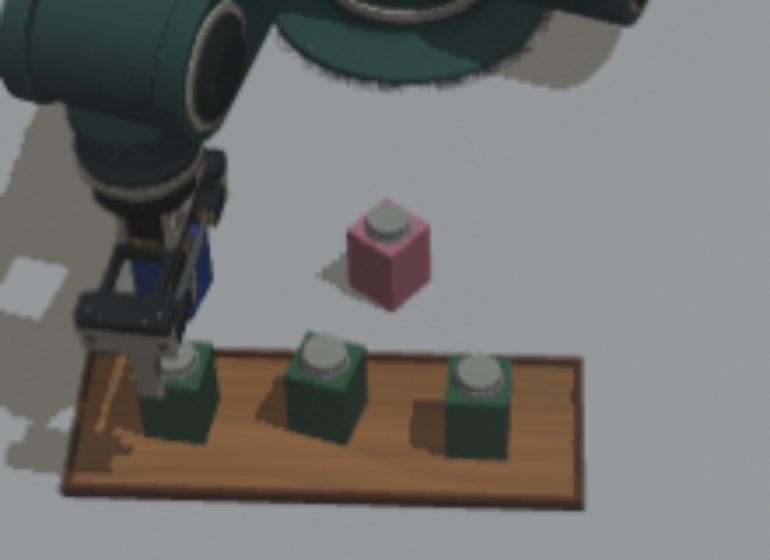

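move_arm(
  targets=[
    [0,0,12,0,0,0,100],
    [0,0,18,0,0,0,100],
    [0,0,18,0,0,0,100],
    [0,0,11,0,0,0,100],
    [0,0,5.5,0,0,0,100],
    [0,0,0,0,0,0,80],
    [0,0,0,0,0,0,60],
    [0,0,0,0,0,0,60],
    [0,0,0,0,0,0,60],
    [0,0,0,0,0,0,45],
    [0,0,0,0,0,0,40],
    [0,0,0,0,0,0,30],
    [0,0,0,0,0,0,20],
    [0,0,0,0,0,0,20],
    [0,0,0,0,0,0,20],
    [0,0,0,0,0,0,20],
    [0,0,0,0,0,0,20],
  ],
)

```text
time_s: 20.7
tool_pos: [0.5478, -0.1827, 0.0381]
tool_rot: [0.76, 0.649, 0.0, 0.0]
ft_force: [0.5, -0.7, 5.2]
finger_gap: 0.0501
```

```bash
python3 plan.py
```

```text
t 20.7 pos [ 0.5478 -0.1827  0.0381] jaw -8.99 tilt [ 5.e-04 -2.e-04 -1.e+00] F [ 0.53 -0.68  5.19] gap 0.0501
```

move_arm(
  targets=[
    [0,0,-4,0,0,0,20],
    [0,0,-8,0,0,0,20],
    [0,0,-10,0,0,0,20],
    [0,0,-10,0,0,0,20],
    [0,0,-10,0,0,0,20],
    [0,0,-6,0,0,0,20],
    [0,0,-3,0,0,0,20],
    [0,0,0,0,0,0,20],
    [0,0,0,0,0,0,20],
    [0,0,0,0,0,0,20],
    [0,0,0,0,0,0,20],
  ],
)

```text
time_s: 21.62
tool_pos: [0.5473, -0.1825, 0.0881]
tool_rot: [0.76, 0.649, -0.0, -0.0]
ft_force: [-0.1, -0.4, -2.0]
finger_gap: 0.05
```

```bash
python3 weigh.py 3; python3 plan.py
```

```text
t 22.3167 mean F [-0.1   0.21 -2.6 ] sd [0.39 0.57 0.46] z [ 0.5476 -0.1826  0.0888] gap 0.0498 eff [-0.000e+00 -5.852e+01 -6.039e+01  8.000e-02  3.000e-02  0.000e+00]
t 22.3167 pos [ 0.5476 -0.1826  0.0888] jaw -9.0 tilt [-0.  0. -1.] F [ 0.25  0.92 -3.12] gap 0.0498
```

The right tin reads about 0.27 kg, so it is light. Setting it back.

move_arm(
  targets=[
    [0,0,5,0,0,0,20],
    [0,0,8,0,0,0,20],
    [0,0,9,0,0,0,20],
    [0,0,9,0,0,0,20],
    [0,0,7,0,0,0,20],
    [0,0,5,0,0,0,20],
    [0,0,3,0,0,0,20],
    [0,0,2,0,0,0,20],
    [0,0,1,0,0,0,20],
    [0,0,1,0,0,0,20],
    [0,0,0.5,0,0,0,20],
    [0,0,0.5,0,0,0,20],
    [0,0,0,0,0,0,20],
    [0,0,0,0,0,0,20],
    [0,0,0,0,0,0,20],
  ],
)

```text
time_s: 23.57
tool_pos: [0.5477, -0.1827, 0.0381]
tool_rot: [0.76, 0.649, 0.0, 0.0]
ft_force: [0.1, 0.2, 1.0]
finger_gap: 0.0498
```

```bash
python3 plan.py
```

```text
t 23.5667 pos [ 0.5477 -0.1827  0.0381] jaw -9.0 tilt [ 4.e-04 -2.e-04 -1.e+00] F [0.06 0.21 1.04] gap 0.0498
```

move_arm(
  targets=[
    [0,0,0,0,0,0,20],
    [0,0,0,0,0,0,56],
    [0,0,0,0,0,0,60],
    [0,0,0,0,0,0,70],
    [0,0,0,0,0,0,90],
    [0,0,0,0,0,0,100],
    [0,0,0,0,0,0,100],
    [0,0,0,0,0,0,100],
    [0,0,0,0,0,0,100],
    [0,0,-10,0,0,0,100],
    [0,0,-20,0,0,0,100],
    [0,0,-25,0,0,0,100],
    [0,0,-25,0,0,0,100],
    [0,0,-20,0,0,0,100],
    [0,0,-10,0,0,0,100],
    [0,0,0,0,0,0,100],
    [0,0,0,0,0,0,100],
    [0,0,0,0,0,0,100],
    [0,0,0,0,0,0,100],
  ],
)

```text
time_s: 25.15
tool_pos: [0.547, -0.1824, 0.1462]
tool_rot: [0.76, 0.649, -0.001, -0.001]
ft_force: [-0.2, -0.3, 0.3]
finger_gap: 0.0928
```

```bash
python3 plan.py 0.5476 -0.0634 0.038 -18.5
```

```text
t 25.15 pos [ 0.547  -0.1824  0.1462] jaw -9.0 tilt [-2.e-03  8.e-04 -1.e+00] F [-0.25 -0.28  0.35] gap 0.0928
shift mm [117.6 -17.8 108.3]
turn z rad 0.1659
```

move_arm(
  targets=[
    [10,-2,0,0,0,0,100],
    [20,-3,0,0,0,0,100],
    [25,-4,0,0,0,0,100],
    [25,-4,0,0,0,0,100],
    [25,-3,0,0,0,0,100],
    [12.5,-2,0,0,0,0,100],
    [0,0,0,0,0,0.083,100],
    [0,0,0,0,0,0.083,100],
    [0,0,10,0,0,0,100],
    [0,0,20,0,0,0,100],
    [0,0,15,0,0,0,100],
    [0,0,0,0,0,0,100],
    [0,0,0,0,0,0,100],
    [0,0,0,0,0,0,100],
    [0,0,0,0,0,0,100],
  ],
)

```text
time_s: 26.4
tool_pos: [0.5485, -0.0639, 0.1037]
tool_rot: [0.811, 0.584, 0.0, 0.0]
ft_force: [-0.3, 0.2, -1.0]
finger_gap: 0.0931
```

```bash
python3 plan.py 0.5476 -0.0634 0.038 -18.5;  python3 - <<'E'
from h import *
im=grab_frame("scene"); cv2.imwrite("pics/s4.png",cv2.resize(im[120:280,200:420,::-1],None,fx=3.5,fy=3.5))
E
```

```text
t 26.4 pos [ 0.5485 -0.0639  0.1037] jaw -18.47 tilt [ 1.2e-03 -2.0e-04 -1.0e+00] F [-0.26  0.24 -1.03] gap 0.0931
shift mm [ 0.1 -1.1 65.7]
turn z rad 0.0005
```

View pics/s4.png

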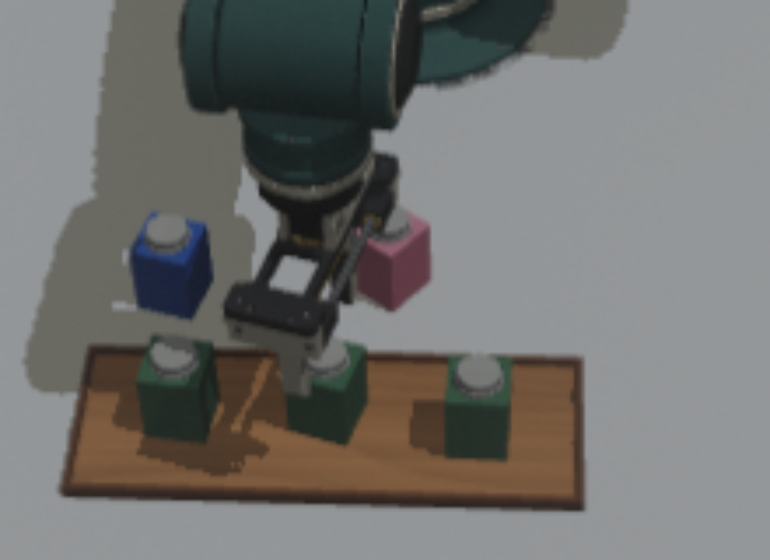

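The right tin stands upright and the gripper is over the middle one. Grasping it.

move_arm(
  targets=[
    [0,0,12,0,0,0,100],
    [0,0,18,0,0,0,100],
    [0,0,18,0,0,0,100],
    [0,0,11,0,0,0,100],
    [0,0,5.5,0,0,0,100],
    [0,0,0,0,0,0,80],
    [0,0,0,0,0,0,60],
    [0,0,0,0,0,0,60],
    [0,0,0,0,0,0,60],
    [0,0,0,0,0,0,45],
    [0,0,0,0,0,0,40],
    [0,0,0,0,0,0,30],
    [0,0,0,0,0,0,20],
    [0,0,0,0,0,0,20],
    [0,0,0,0,0,0,20],
    [0,0,0,0,0,0,20],
    [0,0,0,0,0,0,20],
  ],
)

```text
time_s: 27.87
tool_pos: [0.5482, -0.0638, 0.0385]
tool_rot: [0.812, 0.584, 0.0, 0.0]
ft_force: [-2.5, -0.5, 5.1]
finger_gap: 0.0499
```

move_arm(
  targets=[
    [0,0,-4,0,0,0,20],
    [0,0,-8,0,0,0,20],
    [0,0,-12,0,0,0,20],
    [0,0,-15,0,0,0,20],
    [0,0,-15,0,0,0,20],
    [0,0,-18,0,0,0,20],
    [0,0,-18,0,0,0,20],
    [0,0,-18,0,0,0,20],
    [0,0,-18,0,0,0,20],
    [0,0,-18,0,0,0,20],
    [0,0,-15,0,0,0,20],
    [0,0,-12,0,0,0,20],
    [0,0,-8,0,0,0,20],
    [0,0,-4,0,0,0,20],
    [0,0,0,0,0,0,20],
    [0,0,0,0,0,0,20],
    [0,0,0,0,0,0,20],
    [0,0,0,0,0,0,20],
  ],
)

```text
time_s: 29.37
tool_pos: [0.5479, -0.0637, 0.2204]
tool_rot: [0.812, 0.584, -0.0, -0.0]
ft_force: [0.7, 0.1, -6.1]
finger_gap: 0.0498
```

move_arm(
  targets=[
    [0,0,0,0,0,0,20],
    [0,0,0,0,0,0,20],
    [0,0,0,0,0,0,20],
    [0,0,0,0,0,0,20],
    [0,0,0,0,0,0,20],
    [0,0,0,0,0,0,20],
    [0,0,0,0,0,0,20],
    [0,0,0,0,0,0,20],
    [0,0,0,0,0,0,20],
    [0,0,0,0,0,0,20],
    [0,0,0,0,0,0,20],
    [0,0,0,0,0,0,20],
  ],
)

```text
time_s: 30.37
tool_pos: [0.5482, -0.0638, 0.2212]
tool_rot: [0.812, 0.584, 0.0, 0.0]
ft_force: [0.3, -0.4, -5.8]
finger_gap: 0.0498
```

```bash
python3 weigh.py 4; python3 plan.py; python3 - <<'E'
from h import *
cv2.imwrite("pics/f_scene.png",grab_frame("scene")[:,:,::-1])
print(abs(robot.state()["qvel"]).max())
E
```

```text
t 31.0667 mean F [ 0.08  0.03 -6.34] sd [0.45 0.44 0.37] z [ 0.5481 -0.0637  0.2213] gap 0.0499 eff [ -0.   -53.   -66.23   0.09   0.     0.  ]
t 31.0667 pos [ 0.5481 -0.0637  0.2213] jaw -18.51 tilt [-0.  0. -1.] F [-0.8  -0.67 -5.98] gap 0.0499
0.0023203519244768458
```

View pics/f_scene.png

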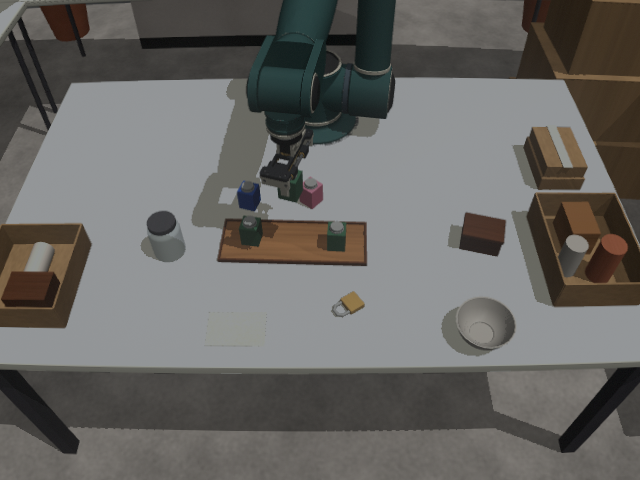

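View pics/w4.png

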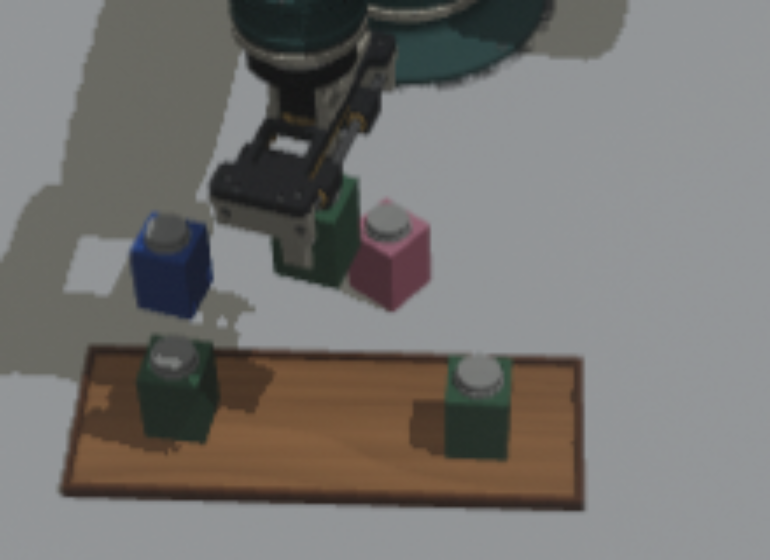

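The middle tin is held upright and still, with its underside at about 0.189 m. The other two stand on the tray at (250,235) and (337,238) in the scene picture, and the bystanders look unmoved.

```bash
python3 -c "
from rig import *
print(sign_off())"
```

```text
the job is handed in; nothing more can be done
None
```

The middle tin is the heaviest. I handed the job in at about 31 s of the 72 s allowed, while holding that tin up.

I lifted each tin about 5 cm, from left to right, and averaged the wrist force for about 0.7 s while holding it still:

| Tin | Wrist force | Weight |
|---|---|---|
| Left | 2.8 N | about 0.28 kg |
| Middle | 6.3 N | about 0.64 kg |
| Right | 2.6 N | about 0.27 kg |

Each tin went back upright on the tray after hefting. I then picked the middle one up again.

- **Final hold:** the last checks showed 6.3 N on the wrist, the jaws at 50 mm, no tilt and the joints practically still. The tin's underside is about 19 cm above the table, going by the arm's height reading.
- **Rest of the scene:** the last picture showed the other two green tins standing on the tray. By eye, the jar, casket, padlock and the pink and blue look-alikes were where they started.
- **One mismatch:** on the first set-down, the force still showed the left tin's weight at the planned height. I lowered it another 0.5 mm until the tray carried it, pressing with about 5 N, and then let go.

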